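Slide the clay tile out over the packing stand's edge

ROBOT

A 6-joint arm with a two-finger parallel gripper is mounted at the origin on the work surface. World frame = base frame: x ahead of the robot, y to its left, z up, the work surface at z = 0. Lengths are in mm, angles in rad, forces in N, time in s.
With the tool pointing down it reaches from about 325 to 900 mm from the base axis. Payload 6.1 kg.
Tool frame: the origin (TCP) lies on the centre line of the jaws, within the pads' length; the fingertips stand 11 mm ahead of it and the grasp point (between the pads) lies 8 mm behind it; z points along the fingers, x is the direction in which the jaws open and shut, and the axes are right-handed (so a half turn about z gives the same grasp; the last joint's range is limited). The gripper opens to 85 mm and grips with 20 to 120 N. Pads are 22 mm wide; open, the fingers measure 114 mm over their backs; the gripper's body (76 mm by 85 mm) begins 54 mm behind the grasp point. The pads swing forward as they close: fully open they stand 13 mm farther back than shut.
Start: joints at [-1.236, 0.22, 1.526, -0, 1.395, -0.126], TCP at [277.908, -559.806, 242.3] pointing down, gripper open.
Joint ranges: [-2.98, 2.98], [-0.91, 2.08], [0.09, 2.57], [-1.24, 4.39], [0.2, 2.65], [-2.68, 2.68]. Speed limits (rad/s): [2.57, 2.57, 3.01, 3.14, 3.14, 3.14].

INTERFACE

Orientations are given as a rotation vector (axis times angle).
In Python, from workcell import state, get_image, camera_params, hand_in gives the robot as it stands.
- The arm moves only by the tool carry_out, never from a script. Its argument "series" is a list of rows, each a list of 7 numbers: the shift along the tool's x, y, z in m, then the turn, a rotation vector about the tool's x, y, z in rad, then the opening, from 0 (shut) to 1 (fully open). In form: [[dx, dy, dz, ax, ay, az, hand], ...]. A call has 1 to 20 rows; each row is the pose to reach, as a shift and turn from the pose commanded when the call began, along the tool's axes at that moment; what a row does not reach only later rows make up. A row lasts 1/12 s, in which the tool goes at most 41.7 mm and 7.16 degrees, less where a joint would pass 70% of its speed; a pose out of reach is approached as far as the arm can. A call with a gripper value outside its range is refused whole. The fingers move at their own pace and stop on an object; "newtons" is the grip in N (left out, the last holds). Time passes only in rows, so rows that repeat a pose let the fingers close. It gives the time, the measured TCP pose, the force and the opening at its end, in the units of the state.
- state(): the state, without advancing time (a new reading comes with each control period).
- get_image(name): name is "scene" or "top"; returns the picture (480x640x3 uint8, red, green, blue); there is no depth.
- camera_params(name): a dict with "K" (3x3 intrinsics, pixels), "extrinsics" (4x4, takes a point from camera to world coordinates). Camera axes: x right, y up, looking along -z (the intrinsics and any distortion apply to the point x, -y, -z); pixel columns grow to the right and rows downward; lengths in mm; the calibration is good to about 2 mm. A picture is of the moment at which its call begins. camera_params takes no time and is no camera call.
- hand_in(): hands the job in, once; it reports no verdict.
The state is a dict: "t": time; "joint_positions": joint angles; "dq": joint speeds; "effort": joint torques, N m; "ee_pos": TCP position; "tcp_rot": TCP orientation; "contact_force": force on the tool from outside, world axes, zero at the start; "moment": the same for the moment, N m; "gripper_width": opening from 0.0 (shut) to 1.0 (fully open).
Only numpy, scipy, OpenCV 4.12 (cv2) and the standard library are available. Lean on these libraries where they do the work, as an engineer would, in place of code of your own. Each camera call takes 0.05 s, during which the arm holds its last target. There are 200 camera calls.

TASK

Lying flat on the packing stand, the rectangular clay tile cannot be got hold of: with the fingertips, push it along the board until it sticks out about 30 mm beyond the stand's far long edge (the one away from the robot), square to that edge, so that the packer can take it from below. Only push it: do not pick it up, keep it flat on the board. Leave the round tile and the pots where they are, and finish clear of everything.

Things in the scene. Friction and masses are not known exactly. Their poses are not given: they have to be found in the camera images.
- stand: Packing stand fixed to the table: a plain plywood board 240 mm (its x) by 460 mm (its y) on wooden bearers. The board is 18 mm thick, its top lies 60 mm above the table. Origin at the centre of the stand's underside, on the table; its x axis points away from the robot (up to about 20 degrees off), so the far long edge is at x = +120 mm in the stand's frame, z is up. The stand is put down at a different place and yaw each time.
- tile: The tile to slide: an unglazed terracotta-coloured rectangular tile, 90 mm (its x) by 110 mm (its y) and 10 mm thick, about 200 g, lying loose and flat on the stand's board, near its left or right end, up to about 17 degrees out of square with the stand. Origin at the centre of its underside; its x axis points roughly towards the far long edge.
- tile_lead (a point): The middle of the tile's leading edge (the 110 mm side that faces the far edge of the stand), half-way up the 10 mm thickness; 45 mm from the tile's centre.
- disc: Round tile of the same clay, 96 mm in diameter and 10 mm thick, loose and flat on the board near the other end of the stand; to be left alone. Origin at the centre of its underside.
- small_pot: Small bellied glazed pot, 60 mm in diameter and 48 mm tall, standing loose on the board between the two tiles; to be left alone. Origin at the centre of its underside.
- big_pot: Bellied glazed pot, 110 mm in diameter and 85 mm tall, standing loose on the table beyond the stand's left (+y) end; to be left alone. Origin at the centre of its underside.
Not all that is in view belongs to the job. Leave any pink look-alike of the tile alone.

How it is judged:
By the outcome, as a careful person would: the job done as asked, in the order asked, and still so for the second after the job is handed in, with the robot touching nothing.
It also fails if it takes over 38 s, if anything falls off the work surface, if the arm or the gripper's body presses on something with over 40 N, if the wrist force passes 120 N, or if a joint passes its speed limit or range.

## Working session

There is one attempt and no reset: what is moved stays moved. The work goes in short steps, Python scripts to look and compute and a tool call to move; the robot and the scene stay as the last step left them, time stands still between calls to the robot, and variables do not carry over. Pictures are saved under pics/ and viewed, about 8 in all and at most 12, crops included, and the job is handed in when it is done.

Besides the shell and the picture viewer there is one more tool, called in YAML: its name, and indented under it one key for each argument. carry_out: Moves the arm, as the interface text tells. Its arguments: {"type":"object","properties":{"series":{"type":"array","items":{"type":"array","items":{"type":"number"}}},"newtons":{"type":"number"}},"required":["series"]}

```bash
mkdir -p pics; ls
python3 - <<'E'
from workcell import *
import cv2
for n in("top","scene"):
    cv2.imwrite(f"pics/{n}0.png",get_image(n)[:,:,::-1]); p=camera_params(n); print(n,p)
print(state())
E
```

```text
pics
top {'K': array([[463.49662107,   0.        , 326.64703042],
       [  0.        , 463.49662107, 243.3443053 ],
       [  0.        ,   0.        ,   1.        ]]), 'extrinsics': array([[ 2.70174404e-02,  9.89350245e-01, -1.43025000e-01,
         3.63571438e+02],
       [-9.99595845e-01,  2.80041648e-02,  4.89009752e-03,
         6.66073953e+01],
       [ 8.84331487e-03,  1.42835078e-01,  9.89706995e-01,
         1.03980278e+03],
       [ 0.00000000e+00,  0.00000000e+00,  0.00000000e+00,
         1.00000000e+00]])}
scene {'K': array([[563.43010513,   0.        , 314.19085   ],
       [  0.        , 563.43010513, 240.06094803],
       [  0.        ,   0.        ,   1.        ]]), 'extrinsics': array([[ 2.28945173e-01, -7.52179836e-01,  6.17907439e-01,
         1.39602124e+03],
       [ 9.73280433e-01,  1.65409503e-01, -1.59263601e-01,
        -1.80621216e+02],
       [ 1.75871070e-02,  6.37859852e-01,  7.69951624e-01,
         1.19562794e+03],
       [ 0.00000000e+00,  0.00000000e+00,  0.00000000e+00,
         1.00000000e+00]])}
{'t': 0.1, 'joint_positions': array([-1.23611593e+00,  2.21169856e-01,  1.52751714e+00, -2.59804962e-05,
        1.39469689e+00, -1.26094506e-01]), 'dq': array([ 0.00167314, -0.00248219, -0.00294323, -0.00233335,  0.00059391,
        0.00059209]), 'effort': array([ 1.16710919e-03, -4.98243356e+01, -3.90546656e+01, -2.85639380e-04,
        5.65993774e-03, -1.91994576e-05]), 'ee_pos': array([ 277.71634808, -559.31168425,  241.2838083 ]), 'tcp_rot': array([-2.66908471e+00,  1.65487943e+00,  2.21037656e-03]), 'contact_force': array([ 0.17235841,  0.54623216, -0.40977981]), 'moment': array([0.01568821, 0.00279521, 0.00710782]), 'gripper_width': 1.0010098408202652}
```

View pics/top0.png

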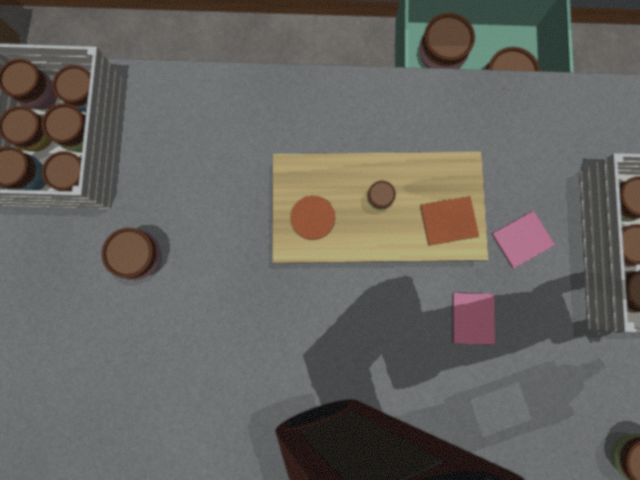

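View pics/scene0.png

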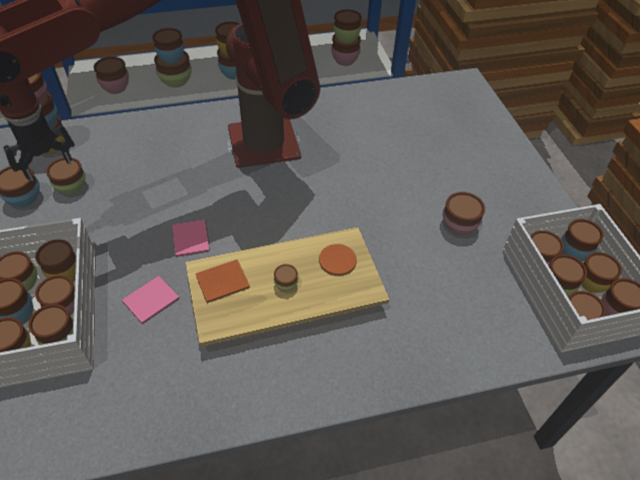

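The top view shows the board with corners near (273,153), (482,151), (488,261) and (273,262). The candidates for the tile are the terracotta rectangle at (450,220) on the board, and two pink ones on the table at (524,239) and (474,319). Only the terracotta one fits by colour and place. The disc is at (313,217) and the small pot at (381,194). Next I measure it and confirm in a crop.

```bash
cat > h.py <<'E'
import numpy as np, cv2
from workcell import *
def ray(n,px,z):
    p=camera_params(n);K=p["K"];E=p["extrinsics"];px=np.atleast_2d(px).astype(float)
    d=np.c_[(px[:,0]-K[0,2])/K[0,0],-(px[:,1]-K[1,2])/K[1,1],-np.ones(len(px))]@E[:3,:3].T
    o=E[:3,3];return (o+d*((z-o[2])/d[:,2])[:,None])[:,:2]
def proj(n,P):
    p=camera_params(n);K=p["K"];E=p["extrinsics"];c=(np.atleast_2d(P)-E[:3,3])@E[:3,:3]
    return np.c_[K[0,0]*c[:,0]/-c[:,2]+K[0,2],K[1,1]*c[:,1]/c[:,2]+K[1,2]]
def rect(n,m,z):
    """min-area rectangle, on plane z, of the largest blob of the mask"""
    c=max(cv2.findContours(m,cv2.RETR_EXTERNAL,cv2.CHAIN_APPROX_NONE)[0],key=cv2.contourArea)
    W=ray(n,c[:,0,:],z).astype(np.float32)
    (cx,cy),(w,h),a=cv2.minAreaRect(W)
    # express so that 'x' axis is the one nearest to world x
    a=(a+45)%90-45; 
    R=np.array([[np.cos(np.radians(a)),-np.sin(np.radians(a))],[np.sin(np.radians(a)),np.cos(np.radians(a))]])
    q=W@R; s=q.max(0)-q.min(0)
    return np.array([cx,cy]),s,a,c
def masks(n,im):
    hsv=cv2.cvtColor(im,cv2.COLOR_RGB2HSV)
    ter=cv2.inRange(hsv,(3,150,90),(14,255,255))
    board=cv2.inRange(hsv,(12,70,90),(32,255,255))
    return ter,board
def look(tag,crop=None,names=("top","scene")):
    for n in names:
        im=get_image(n);ter,b=masks(n,im)
        k=np.ones((3,3),np.uint8)
        # restrict to the stand's neighbourhood
        roi=np.zeros_like(ter)
        if n=="top": roi[110:290,250:500]=255
        else: roi[215:350,175:400]=255
        ter=cv2.morphologyEx(ter&roi,cv2.MORPH_OPEN,k);b=cv2.morphologyEx(b&roi,cv2.MORPH_OPEN,k)
        side=ter.copy()
        for c in cv2.findContours(ter,cv2.RETR_EXTERNAL,cv2.CHAIN_APPROX_NONE)[0]:
            if cv2.contourArea(c)<300: continue
            m=np.zeros_like(ter);cv2.drawContours(m,[c],-1,255,-1)
            C,s,a,_=rect(n,m,70);print(n,"ter px",c.mean((0,1)).round(),"C",C.round(1),"size",s.round(1),"yaw",round(a,2))
        if n=="top":
            C,s,a,_=rect(n,b|ter,60);print(n,"board C",C.round(1),s.round(1),round(a,2))
        if crop and n=="top":
            x0,y0,x1,y1=crop;cv2.imwrite(f"pics/{tag}.png",cv2.resize(im[y0:y1,x0:x1,::-1],None,fx=3,fy=3,interpolation=cv2.INTER_CUBIC))
E
python3 - <<'E'
from h import *
look("crop0",(260,130,510,290))
print("pot",ray("top",[381,194],108-0),ray("top",[381,194],85), ray("scene",[285,272],100))
print("big",ray("top",[130,252],85))
E
```

```text
top ter px [448. 221.] C [ 561.1 -197.5] size [ 82.5 105. ] yaw 12.26
top ter px [314. 215.] C [559.6  94.4] size [86.8 85. ] yaw 22.14
top board C [590.2 -48.3] [239.1 456.7] 2.39
scene ter px [222. 280.] C [ 566.7 -196.6] size [ 87.6 107.4] yaw 11.07
scene ter px [337. 259.] C [565.   95.9] size [89.4 89.4] yaw -12.5
pot [[604.32770513 -47.42291176]] [[610.2703727  -50.23756002]] [[598.92146391 -45.58932865]]
big [[471.96658797 467.92258815]]
```

View pics/crop0.png

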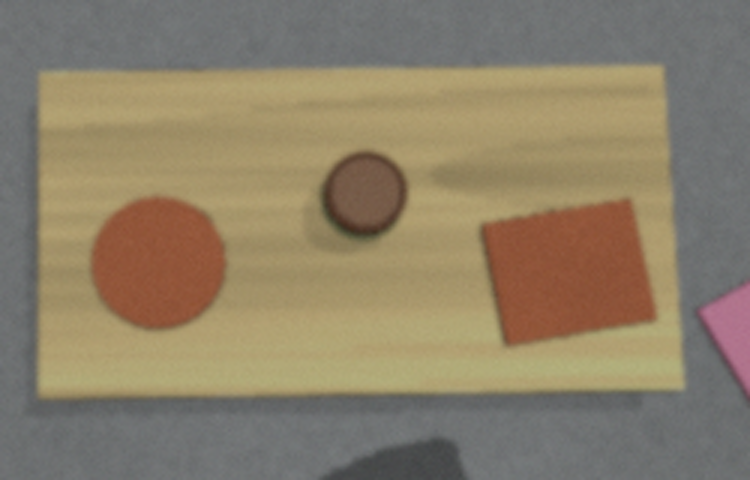

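The crop confirms the terracotta rectangle on the board's right end: corners in the full view are about (421,205), (470,196), (478,237) and (429,245). It is turned about +10° to the stand. The pink one at the right edge lies off the board. I now fit edge lines for accuracy and compute the approach.

```bash
cat >> h.py <<'E'
from scipy.spatial.transform import Rotation as Rn
def side(c,n,z,C,s,a,ax,sg,tol=6,trim=12):
    """fit a line to one side of a rectangle contour: returns mid point, angle (deg) of the line relative to perpendicular of axis"""
    W=ray(n,c[:,0,:],z);t=np.radians(a);R=np.array([[np.cos(t),-np.sin(t)],[np.sin(t),np.cos(t)]])
    q=(W-C)@R; o=1-ax
    k=(abs(q[:,ax]*sg-s[ax]/2)<tol)&(abs(q[:,o])<s[o]/2-trim)
    vx,vy,x0,y0=cv2.fitLine(W[k].astype(np.float32),cv2.DIST_HUBER,0,.01,.01).ravel()
    return np.array([x0,y0]),(np.degrees(np.arctan2(vy,vx))-90*o*(ax==0)+45)%90-45,int(k.sum())
def edges(n="top"):
    im=get_image(n);ter,b=masks(n,im);roi=np.zeros_like(ter)
    if n=="top": roi[110:290,250:500]=255
    else: roi[215:350,175:400]=255
    k=np.ones((3,3),np.uint8);u=cv2.morphologyEx((ter|b)&roi,cv2.MORPH_CLOSE,k)
    out={}
    if n=="top":
        C,s,a,c=rect(n,u,60)
        for ax in(0,1):
            for sg in(1,-1): p,an,k2=side(c,n,60,C,s,a,ax,sg);print(n,"board",ax,sg,p.round(1),round(an,2),k2)
    for c in cv2.findContours(cv2.morphologyEx(ter&roi,cv2.MORPH_OPEN,k),cv2.RETR_EXTERNAL,cv2.CHAIN_APPROX_NONE)[0]:
        m=np.zeros_like(ter);cv2.drawContours(m,[c],-1,255,-1);C,s,a,_=rect(n,m,70)
        if cv2.contourArea(c)>300 and C[1]<-100:
            for ax in(0,1):
                for sg in(1,-1): p,an,k2=side(c,n,70,C,s,a,ax,sg);print(n,"tile",ax,sg,p.round(1),round(an,2),k2)
E
python3 - <<'E'
from h import *
edges();edges("scene")
s=state();R=Rn.from_rotvec(s["tcp_rot"]).as_matrix();print(R.round(3),s["ee_pos"])
E
```

```text
top board 0 1 [708.5 -49.2] 2.28 196
top board 0 -1 [471.9 -57.5] 2.5 203
top board 1 1 [531.5 177.5] 2.49 97
top board 1 -1 [ 620.9 -274.4] 2.39 97
top tile 0 1 [ 600.  -189.7] 9.64 35
top tile 0 -1 [ 522.7 -206.3] 11.56 46
top tile 1 1 [ 550.1 -149.7] 14.85 32
top tile 1 -1 [ 576.6 -246.3] 8.7 25
scene tile 0 1 [ 608.4 -188.4] 11.55 32
scene tile 0 -1 [ 524.5 -204.4] 10.99 32
scene tile 1 1 [ 559.5 -144.4] 12.34 19
scene tile 1 -1 [ 572.6 -249.3] 11.52 20
[[ 0.445 -0.896 -0.   ]
 [-0.896 -0.445  0.001]
 [-0.001 -0.    -1.   ]] [ 277.84281456 -559.64876338  241.93714336]
```

carry_out:
  series:
    - [-0.038, -0.058, 0, 0, 0, 0.07, 0.8]
    - [-0.057, -0.087, 0, 0, 0, 0.14, 0.8]
    - [-0.076, -0.116, 0, 0, 0, 0.21, 0.8]
    - [-0.095, -0.145, 0, 0, 0, 0.28, 0.8]
    - [-0.114, -0.174, 0, 0, 0, 0.35, 0.8]
    - [-0.133, -0.203, 0, 0, 0, 0.419, 0.8]
    - [-0.152, -0.232, 0, 0, 0, 0.419, 0.8]
    - [-0.171, -0.261, 0, 0, 0, 0.419, 0.8]
    - [-0.19, -0.29, 0, 0, 0, 0.419, 0.8]
    - [-0.209, -0.319, 0, 0, 0, 0.419, 0.8]
    - [-0.228, -0.3485, 0, 0, 0, 0.419, 0.8]
    - [-0.228, -0.3485, 0, 0, 0, 0.419, 0.8]
    - [-0.228, -0.3485, 0.03, 0, 0, 0.419, 0.8]
    - [-0.228, -0.3485, 0.06, 0, 0, 0.419, 0.8]
    - [-0.228, -0.3485, 0.09, 0, 0, 0.419, 0.8]
    - [-0.228, -0.3485, 0.11, 0, 0, 0.419, 0.8]
    - [-0.228, -0.3485, 0.125, 0, 0, 0.419, 0.8]
    - [-0.228, -0.3485, 0.135, 0, 0, 0.419, 0.8]
    - [-0.228, -0.3485, 0.135, 0, 0, 0.419, 0.8]
    - [-0.228, -0.3485, 0.135, 0, 0, 0.419, 0.8]

```text
t: 1.97
ee_pos: [488.6, -200.8, 107.4]
tcp_rot: [2.267, -2.175, -0.001]
contact_force: [-0.0, -0.0, 0.7]
gripper_width: 0.797
```

Run:
```python
from h import *
s=state();R=Rn.from_rotvec(s["tcp_rot"]).as_matrix();print(R.round(3),s["ee_pos"],s["contact_force"],s["gripper_width"],s["t"])
a=get_image("top")[130:290,260:510,::-1];b=get_image("scene")[190:350,150:400,::-1]
cv2.imwrite("pics/c1.png",np.vstack([cv2.resize(x,(469,300),interpolation=cv2.INTER_CUBIC) for x in(a,b)]))
im=get_image("scene");h=cv2.cvtColor(im,cv2.COLOR_RGB2HSV);print(h[282,195:255].tolist()[::2])
```

```text
[[ 0.042 -0.999 -0.   ]
 [-0.999 -0.042  0.   ]
 [-0.     0.    -1.   ]] [ 488.58079538 -200.80337568  107.37832648] [-0.04844516 -0.012398    0.70943832] 0.7973284503241915 1.9667
[[20, 96, 122], [21, 95, 115], [9, 143, 102], [9, 140, 104], [9, 144, 103], [9, 140, 104], [9, 145, 104], [9, 146, 103], [9, 144, 103], [10, 146, 103], [10, 143, 105], [10, 141, 105], [10, 148, 107], [10, 145, 104], [10, 145, 104], [10, 147, 104], [10, 143, 105], [11, 147, 104], [11, 152, 104], [10, 148, 107], [11, 149, 106], [11, 148, 105], [10, 152, 116], [10, 165, 164], [10, 163, 164], [10, 164, 166], [12, 154, 164], [22, 100, 186], [21, 103, 184], [21, 102, 183]]
```

View pics/c1.png

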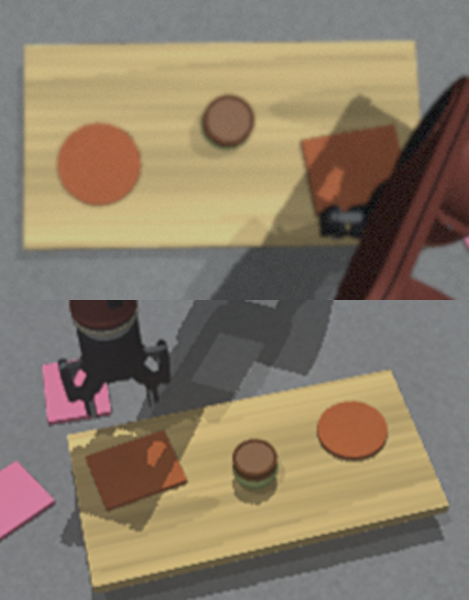

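The crop shows the fingers straight behind the tile's rear edge (top panel (345,222); scene panel fingertips (95,415), (152,400)). The pot and disc are undisturbed. I descend and feel for the board.

carry_out:
  series:
    - [0, 0, 0.015, 0, 0, 0, 0.8]
    - [0, 0, 0.024, 0, 0, 0, 0.8]
    - [0, 0, 0.029, 0, 0, 0, 0.8]
    - [0, 0, 0.031, 0, 0, 0, 0.8]
    - [0, 0, 0.031, 0, 0, 0, 0.8]

```text
t: 2.53
ee_pos: [488.4, -200.4, 75.9]
tcp_rot: [2.267, -2.174, -0.001]
contact_force: [0.0, -0.3, -0.1]
gripper_width: 0.801
```

carry_out:
  series:
    - [0, 0, 0.001, 0, 0, 0, 0.8]
    - [0, 0, 0.002, 0, 0, 0, 0.8]
    - [0, 0, 0.003, 0, 0, 0, 0.8]
    - [0, 0, 0.003, 0, 0, 0, 0.8]

```text
t: 2.87
ee_pos: [488.8, -200.7, 73.4]
tcp_rot: [-2.267, 2.174, -0.0]
contact_force: [-0.1, 0.4, -0.1]
gripper_width: 0.8
```

carry_out:
  series:
    - [0, 0, 0.001, 0, 0, 0, 0.8]
    - [0, 0, 0.002, 0, 0, 0, 0.8]
    - [0, 0, 0.002, 0, 0, 0, 0.8]

```text
t: 3.12
ee_pos: [488.6, -200.6, 71.1]
tcp_rot: [2.267, -2.174, -0.0]
contact_force: [-0.5, 1.0, -1.1]
gripper_width: 0.794
```

carry_out:
  series:
    - [0, 0, 0.001, 0, 0, 0, 0.8]
    - [0, 0, 0.002, 0, 0, 0, 0.8]
    - [0, 0, 0.002, 0, 0, 0, 0.8]

```text
t: 3.37
ee_pos: [488.6, -200.5, 69.1]
tcp_rot: [2.267, -2.174, -0.001]
contact_force: [1.0, 0.2, 0.4]
gripper_width: 0.801
```

carry_out:
  series:
    - [0, 0, 0.001, 0, 0, 0, 0.8]
    - [0, 0, 0.001, 0, 0, 0, 0.8]

```text
t: 3.53
ee_pos: [488.6, -200.6, 68.1]
tcp_rot: [2.267, -2.175, -0.0]
contact_force: [0.1, 0.3, -0.4]
gripper_width: 0.799
```

carry_out:
  series:
    - [0, 0, 0.001, 0, 0, 0, 0.8]
    - [0, 0, 0.001, 0, 0, 0, 0.8]

```text
t: 3.7
ee_pos: [488.6, -200.6, 67.1]
tcp_rot: [2.267, -2.174, -0.0]
contact_force: [-0.0, 0.2, -0.9]
gripper_width: 0.8
```

carry_out:
  series:
    - [0, 0, 0.001, 0, 0, 0, 0.8]
    - [0, 0, 0.001, 0, 0, 0, 0.8]

```text
t: 3.87
ee_pos: [488.6, -200.6, 66.1]
tcp_rot: [2.267, -2.175, -0.0]
contact_force: [0.4, 0.1, 0.7]
gripper_width: 0.8
```

carry_out:
  series:
    - [0, 0, 0.001, 0, 0, 0, 0.8]
    - [0, 0, 0.001, 0, 0, 0, 0.8]

```text
t: 4.03
ee_pos: [488.6, -200.5, 65.1]
tcp_rot: [2.267, -2.175, -0.0]
contact_force: [0.3, -0.1, -0.6]
gripper_width: 0.797
```

carry_out:
  series:
    - [0, 0, 0.001, 0, 0, 0, 0.8]
    - [0, 0, 0.001, 0, 0, 0, 0.8]

```text
t: 4.2
ee_pos: [488.6, -200.6, 64.1]
tcp_rot: [2.267, -2.174, -0.0]
contact_force: [-0.7, 0.0, 0.3]
gripper_width: 0.799
```

carry_out:
  series:
    - [0, 0, 0.001, 0, 0, 0, 0.8]
    - [0, 0, 0.001, 0, 0, 0, 0.8]

```text
t: 4.37
ee_pos: [488.7, -200.6, 63.8]
tcp_rot: [2.267, -2.174, -0.0]
contact_force: [-1.5, 0.8, 4.5]
gripper_width: 0.801
```

carry_out:
  series:
    - [0, 0, 0.001, 0, 0, 0, 0.8]
    - [0, 0, 0.001, 0, 0, 0, 0.8]

```text
t: 4.53
ee_pos: [488.8, -200.7, 63.7]
tcp_rot: [2.267, -2.174, -0.001]
contact_force: [-5.2, 3.3, 13.5]
gripper_width: 0.8
```

Board felt at TCP z ≈ 63.9 (tips about 4 mm ahead of the TCP at this opening). I raise 5 mm from the commanded height so the tips ride about 3 mm above the board, then push.

carry_out:
  series:
    - [0, 0, -0.003, 0, 0, 0, 0.8]
    - [0, 0, -0.005, 0, 0, 0, 0.8]
    - [0, -0.005, -0.005, 0, 0, 0, 0.8]
    - [0, -0.01, -0.005, 0, 0, 0, 0.8]
    - [0, -0.015, -0.005, 0, 0, 0, 0.8]
    - [0, -0.02, -0.005, 0, 0, 0, 0.8]
    - [0, -0.025, -0.005, 0, 0, 0, 0.8]
    - [0, -0.03, -0.005, 0, 0, 0, 0.8]
    - [0, -0.035, -0.005, 0, 0, 0, 0.8]
    - [0, -0.04, -0.005, 0, 0, 0, 0.8]
    - [0, -0.045, -0.005, 0, 0, 0, 0.8]
    - [0, -0.05, -0.005, 0, 0, 0, 0.8]
    - [0, -0.055, -0.005, 0, 0, 0, 0.8]
    - [0, -0.06, -0.005, 0, 0, 0, 0.8]
    - [0, -0.065, -0.005, 0, 0, 0, 0.8]
    - [0, -0.07, -0.005, 0, 0, 0, 0.8]
    - [0, -0.074, -0.005, 0, 0, 0, 0.8]
    - [0, -0.077, -0.005, 0, 0, 0, 0.8]
    - [0, -0.079, -0.005, 0, 0, 0, 0.8]
    - [0, -0.08, -0.005, 0, 0, 0, 0.8]

```text
t: 6.2
ee_pos: [568.9, -197.3, 67.3]
tcp_rot: [2.267, -2.174, 0.0]
contact_force: [-0.9, -1.1, -0.5]
gripper_width: 0.8
```

```bash
sed -i 's/(3,150,90),(14,255,255)/(3,122,45),(15,255,255)/; s/(12,70,90),(32/(12,60,60),(32/' h.py
python3 - <<'E'
from h import *
edges("scene")
a=get_image("top")[130:290,260:510,::-1];b=get_image("scene")[190:350,150:400,::-1]
cv2.imwrite("pics/c2.png",np.vstack([cv2.resize(x,(469,300),interpolation=cv2.INTER_CUBIC) for x in(a,b)]))
E
```

```text
scene tile 0 1 [ 674.3 -198.7] 1.95 37
scene tile 0 -1 [ 584.5 -196.1] 1.01 35
scene tile 1 1 [ 628.1 -147.4] 2.41 23
scene tile 1 -1 [ 633.3 -253.9] 2.13 24
```

View pics/c2.png

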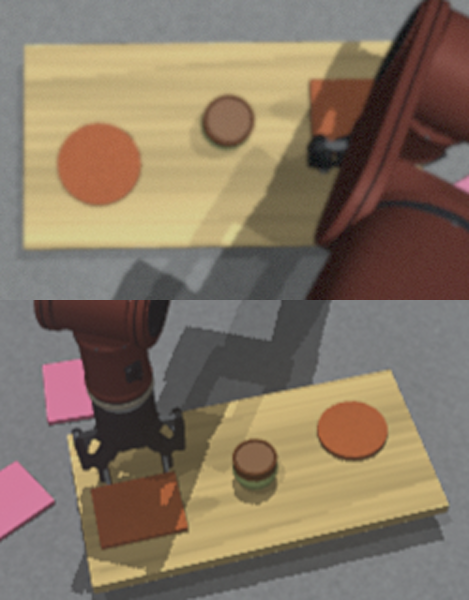

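The tile is now square on the fingers (scene panel: rear edge (92,487)-(180,475)), and the disc and pot are unmoved. I push 65 mm more and then measure.

carry_out:
  series:
    - [0, -0.004, 0, 0, 0, 0, 0.8]
    - [0, -0.008, 0, 0, 0, 0, 0.8]
    - [0, -0.012, 0, 0, 0, 0, 0.8]
    - [0, -0.016, 0, 0, 0, 0, 0.8]
    - [0, -0.02, 0, 0, 0, 0, 0.8]
    - [0, -0.024, 0, 0, 0, 0, 0.8]
    - [0, -0.028, 0, 0, 0, 0, 0.8]
    - [0, -0.032, 0, 0, 0, 0, 0.8]
    - [0, -0.036, 0, 0, 0, 0, 0.8]
    - [0, -0.04, 0, 0, 0, 0, 0.8]
    - [0, -0.044, 0, 0, 0, 0, 0.8]
    - [0, -0.048, 0, 0, 0, 0, 0.8]
    - [0, -0.052, 0, 0, 0, 0, 0.8]
    - [0, -0.056, 0, 0, 0, 0, 0.8]
    - [0, -0.059, 0, 0, 0, 0, 0.8]
    - [0, -0.062, 0, 0, 0, 0, 0.8]
    - [0, -0.064, 0, 0, 0, 0, 0.8]
    - [0, -0.065, 0, 0, 0, 0, 0.8]
    - [0, -0.065, 0, 0, 0, 0, 0.8]
    - [0, -0.065, 0, 0, 0, 0, 0.8]

```text
t: 8.02
ee_pos: [633.8, -194.6, 67.4]
tcp_rot: [-2.267, 2.174, -0.001]
contact_force: [0.1, -0.3, -0.5]
gripper_width: 0.802
```

Run:
```python
from h import *
edges("scene")
s=state();print(s["ee_pos"],s["contact_force"])
a=get_image("top")[110:270,350:600,::-1];b=get_image("scene")[210:370,150:400,::-1]
cv2.imwrite("pics/c3.png",np.vstack([cv2.resize(x,(469,300),interpolation=cv2.INTER_CUBIC) for x in(a,b)]))
```

```text
scene tile 0 1 [ 738.3 -202.9] 2.37 37
scene tile 0 -1 [ 648.9 -198.6] 1.93 36
scene tile 1 1 [ 691.1 -144.5] 2.58 24
scene tile 1 -1 [ 698.5 -251.2] 2.84 25
[ 633.68409471 -194.54212684   67.35132008] [ 0.27940826 -0.98592617 -0.47201279]
```

View pics/c3.png

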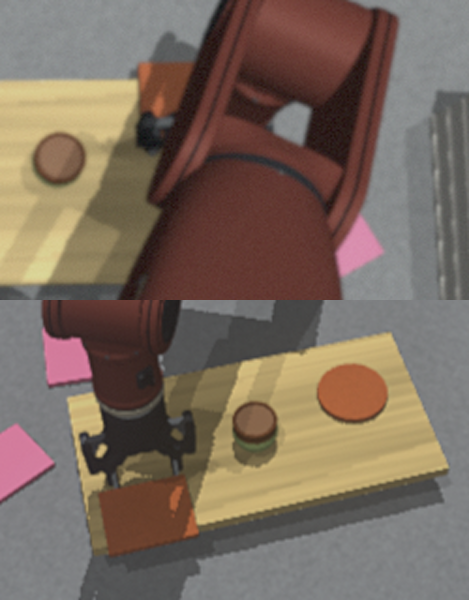

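The scene panel shows the tile overhanging the far edge by some 20 mm, still square, with the lead edge (107,552)-(198,537) past the board. I retreat to get the arm out of the top view for a proper measurement.

carry_out:
  series:
    - [0, 0.01, 0, 0, 0, 0, 0.8]
    - [0, 0.025, 0, 0, 0, 0, 0.8]
    - [0, 0.025, -0.03, 0, 0, 0, 0.8]
    - [0, 0.025, -0.06, 0, 0, 0, 0.8]
    - [0, 0.025, -0.095, 0, 0, 0, 0.8]
    - [0, 0.025, -0.13, 0, 0, 0, 0.8]
    - [0, 0.025, -0.17, 0, 0, 0, 0.8]
    - [0.035, 0.05, -0.18, 0, 0, 0, 0.8]
    - [0.07, 0.075, -0.18, 0, 0, 0, 0.8]
    - [0.1, 0.1, -0.18, 0, 0, 0, 0.8]
    - [0.13, 0.125, -0.18, 0, 0, 0, 0.8]
    - [0.16, 0.15, -0.18, 0, 0, 0, 0.8]
    - [0.19, 0.175, -0.18, 0, 0, 0, 0.8]
    - [0.22, 0.2, -0.18, 0, 0, 0, 0.8]
    - [0.22, 0.2, -0.18, 0, 0, 0, 0.8]

```text
t: 9.42
ee_pos: [438.4, -428.1, 247.4]
tcp_rot: [2.258, -2.179, 0.001]
contact_force: [0.0, 0.1, 0.3]
gripper_width: 0.798
```

```bash
cat > m.py <<'E'
from h import *
im=get_image("top");t,b=masks("top",im)
# far edge of the board left of the tile and rear edge; tile edges, all in the top view
t[:, :415]=0; t[:, 490:]=0; t[:130]=0;t[260:]=0; t=cv2.morphologyEx(t,cv2.MORPH_OPEN,np.ones((3,3),np.uint8))
C,s,a,c=rect("top",t,70);print("tile",C.round(1),s.round(1),round(a,2))
b[:110]=0;b[290:]=0;b[:,:250]=0;b[:,500:]=0
cols=[(x,np.flatnonzero(b[:,x])[0]-.5) for x in range(280,415)]
W=ray("top",cols,60);p=np.polyfit(W[:,1],W[:,0],1);th=-np.degrees(np.arctan(p[0]))
print("far edge yaw",th,"x at -197:",np.polyval(p,-197))
n=np.array([np.cos(np.radians(th)),np.sin(np.radians(th))])
e0=np.array([np.polyval(p,0.),0])
for sg in(1,-1):
    q,an,k=side(c,"top",70,C,s,a,0,sg);print("side",sg,q.round(1),"yaw",round(an,2),"beyond far edge",round((q-e0)@n,2))
print("centre beyond",(C-e0)@n)
cv2.imwrite("pics/m%d.png"%int(state()["t"]*10),cv2.resize(im[110:290,250:520,::-1],None,fx=2.8,fy=2.8,interpolation=cv2.INTER_CUBIC))
s=state();print(s["t"],s["ee_pos"],s["contact_force"])
E
python3 m.py; ls pics
```

```text
tile [ 687.2 -200. ] [ 88.  109.2] 2.34
far edge yaw 2.345739421585366 x at -197: 716.2008888600755
side 1 [ 730.6 -194.9] yaw 1.74 beyond far edge 14.45
side -1 [ 645.3 -205.5] yaw 1.69 beyond far edge -71.23
centre beyond -29.05576881043368
9.4667 [ 440.35519835 -425.69614561  247.39574596] [-0.14743044  0.90952883  0.11879895]
c1.png
c2.png
c3.png
crop0.png
m94.png
scene0.png
top0.png
```

In the top view the tile's lead edge is about 16-17 mm beyond the far edge and square (rectangle fit 2.34° against the edge's 2.35°). About 13 mm more is needed, so I return along the same path and finish the push.

carry_out:
  series:
    - [-0.03, -0.025, 0, 0, 0, 0, 0.8]
    - [-0.06, -0.05, 0, 0, 0, 0, 0.8]
    - [-0.09, -0.075, 0, 0, 0, 0, 0.8]
    - [-0.12, -0.1, 0, 0, 0, 0, 0.8]
    - [-0.15, -0.125, 0, 0, 0, 0, 0.8]
    - [-0.185, -0.15, 0, 0, 0, 0, 0.8]
    - [-0.22, -0.175, 0, 0, 0, 0, 0.8]
    - [-0.22, -0.175, 0.03, 0, 0, 0, 0.8]
    - [-0.22, -0.175, 0.065, 0, 0, 0, 0.8]
    - [-0.22, -0.175, 0.1, 0, 0, 0, 0.8]
    - [-0.22, -0.175, 0.135, 0, 0, 0, 0.8]
    - [-0.22, -0.175, 0.16, 0, 0, 0, 0.8]
    - [-0.22, -0.175, 0.175, 0, 0, 0, 0.8]
    - [-0.22, -0.175, 0.18, 0, 0, 0, 0.8]
    - [-0.22, -0.175, 0.18, 0, 0, 0, 0.8]

```text
t: 10.72
ee_pos: [607.9, -194.1, 66.1]
tcp_rot: [2.268, -2.173, -0.004]
contact_force: [0.2, -0.3, 0.7]
gripper_width: 0.797
```

carry_out:
  series:
    - [0, -0.005, 0, 0, 0, 0, 0.8]
    - [0, -0.01, 0, 0, 0, 0, 0.8]
    - [0, -0.015, 0, 0, 0, 0, 0.8]
    - [0, -0.02, 0, 0, 0, 0, 0.8]
    - [0, -0.022, 0, 0, 0, 0, 0.8]
    - [0, -0.024, 0, 0, 0, 0, 0.8]
    - [0, -0.026, 0, 0, 0, 0, 0.8]
    - [0, -0.028, 0, 0, 0, 0, 0.8]
    - [0, -0.03, 0, 0, 0, 0, 0.8]
    - [0, -0.032, 0, 0, 0, 0, 0.8]
    - [0, -0.034, 0, 0, 0, 0, 0.8]
    - [0, -0.036, 0, 0, 0, 0, 0.8]
    - [0, -0.037, 0, 0, 0, 0, 0.8]
    - [0, -0.038, 0, 0, 0, 0, 0.8]
    - [0, -0.038, 0, 0, 0, 0, 0.8]
    - [0, -0.038, 0, 0, 0, 0, 0.8]

```text
t: 12.05
ee_pos: [646.7, -194.0, 67.3]
tcp_rot: [-2.267, 2.174, -0.0]
contact_force: [0.2, -0.1, -0.5]
gripper_width: 0.796
```

carry_out:
  series:
    - [0, 0.01, 0, 0, 0, 0, 0.8]
    - [0, 0.025, 0, 0, 0, 0, 0.8]
    - [0, 0.03, -0.03, 0, 0, 0, 0.8]
    - [0, 0.03, -0.06, 0, 0, 0, 0.8]
    - [0, 0.03, -0.095, 0, 0, 0, 0.8]
    - [0, 0.03, -0.13, 0, 0, 0, 0.8]
    - [0, 0.03, -0.17, 0, 0, 0, 0.8]
    - [0.035, 0.05, -0.18, 0, 0, 0, 0.8]
    - [0.07, 0.075, -0.18, 0, 0, 0, 0.8]
    - [0.1, 0.1, -0.18, 0, 0, 0, 0.8]
    - [0.13, 0.125, -0.18, 0, 0, 0, 0.8]
    - [0.16, 0.15, -0.18, 0, 0, 0, 0.8]
    - [0.19, 0.175, -0.18, 0, 0, 0, 0.8]
    - [0.22, 0.213, -0.18, 0, 0, 0, 0.8]
    - [0.22, 0.213, -0.18, 0, 0, 0, 0.8]
    - [0.22, 0.213, -0.18, 0, 0, 0, 0.8]

```text
t: 13.38
ee_pos: [440.9, -424.8, 247.5]
tcp_rot: [2.262, -2.179, 0.001]
contact_force: [0.4, 0.9, 0.6]
gripper_width: 0.802
```

```bash
python3 m.py; mv pics/m1*.png pics/fin.png; python3 -c "
from h import *
look('x')"
```

```text
tile [ 700.3 -199.4] [ 88.1 109. ] 1.74
far edge yaw 2.33932615430311 x at -197: 716.2271133159571
side 1 [ 744.6 -203.6] yaw 1.74 beyond far edge 28.03
side -1 [ 657.5 -197.2] yaw 3.68 beyond far edge -58.69
centre beyond -15.981477388201876
13.4333 [ 442.31490456 -423.42539044  247.45133629] [0.01066834 0.46561181 0.35639622]
top ter px [312. 217.] C [559.9  93.5] size [91.2 91.8] yaw 1.63
top ter px [449. 157.] C [ 700.3 -199.5] size [ 88.2 109.2] yaw 1.74
top board C [605.7 -48.6] [272.8 458.2] 2.49
scene ter px [229. 329.] C [ 706.4 -197.6] size [ 92.  110.2] yaw 2.41
scene ter px [337. 259.] C [564.8  95.9] size [95.8 94.2] yaw -12.5
```

View pics/fin.png

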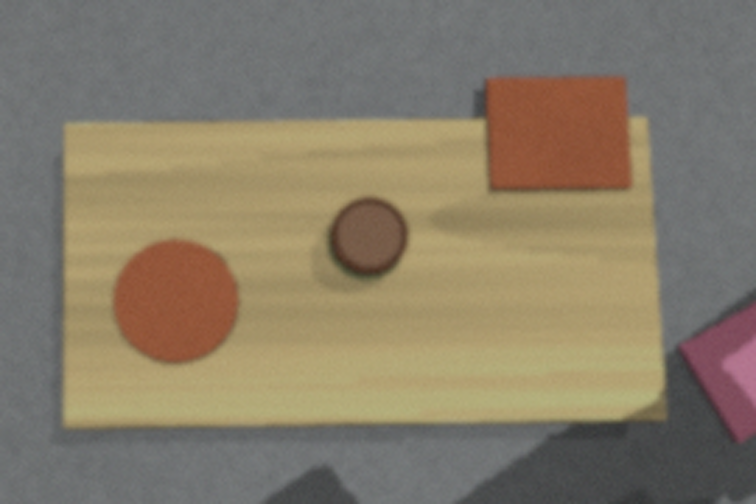

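The final view shows the tile flat and square, with its lead edge (487,78)-(627,77) overhanging by about 29-30 mm. The disc (175,300) and pot (368,236) are unmoved and the arm is clear.

```bash
python3 -c "
from workcell import *
print(hand_in(), state()['t'])"
```

```text
the job is handed in; nothing more can be done
the job is handed in; nothing more can be done
```

I pushed the terracotta tile with the open fingertips against its rear edge until it stuck out about 29 mm beyond the stand's far edge. Then I backed the arm clear and handed the job in at about 13.5 s.

- **Overhang:** my last top-view measurement put the lead edge 28–29 mm past the far edge, depending on whether I used the fitted edge or the fitted centre plus 45 mm. The arm's own travel suggested about 31 mm. The cameras are only good to about 2 mm.
- **Squareness:** the tile's yaw came out at 1.7° in the top view and 2.4° in the scene view, against 2.3° for the board edge, so it is square to within about 0.6°. One line fit, on the rear side, gave 3.7°. I took that as noise, since the rectangle fits in both views gave 1.7–2.4°.
- **Camera disagreement:** the two views differ by about 6 mm in the tile's x position. The disc showed a similar offset, so I measured the overhang against the board within the top view alone.
- **Other items:** the round tile is within 1 mm of where it started. The small pot showed no visible shift; I did not re-measure it, and the big pot was outside the last crop, well away from the arm's path.
- **Force:** the highest reading I saw was about 15 N, from touching the board to find its height. The arm was touching nothing at the end.

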